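# Pop and open the sample port of the vial photometer

### The job

Open the photometer's sample port ready for the next vial, with the fingers only, gripping and lifting nothing: gently press the front edge of its closed lid down once until the push-push latch lets go, then get the fingers out of the way, let the lid pop up by itself and see that it stays up untouched. Then push the popped lid gently with the fingers all the way back against its stop and leave it standing open; do not shut it again, and leave the vials, the bottle and the cap beside the photometer where they stand.

Things in the scene. Friction and masses are not known exactly. Their poses are not given: they have to be found in the camera images.
- photometer: White bench photometer, 180 (x) x 160 (y) x 82 mm, fixed to the desk; origin at the centre of its underside, front with the sloping display and keys to -x, z up. The deck round the lid is 78 mm above the desk; the display slopes down from it to 45 mm at the front
- lid_press (a point): Where to press: middle of the grip ridges on the lid's top, 8 mm behind its front edge, 52 mm from the hinge line; moves with the lid. The lid is a grey flat plate, 58 mm wide (y), 8 mm thick, 60 mm from hinge line to front edge; shut, its top is 82 mm above the desk, 4 mm proud of the deck. 46 mm from the hinge line a latch tongue, 18 mm wide, reaches 18 mm below the lid's middle plane
- lid_hinge (a point): Middle of the lid's hinge line on the photometer, 78 mm above the desk, 66 mm behind the photometer's centre; the hinge line runs along the photometer's y
- lid (a joint): Lid angle in rad: 0 shut and latched, grows as the front edge swings up and back, 1.75 at its stop. Pressed at lid_press it sinks against 4 N; the latch lets go at -0.055 (3 mm down), dead stop at -0.085. Released, it springs to about 1.2 within 1 s and the stiff hinge holds it there; from there it stays wherever it is left and swings on with 1 to 2 N. Pushed shut, it latches again
- latch_pin (a joint): Side position in m of the latch's follower pin, inside the photometer under the lid's front: 0 latched, about +0.005 once the latch has let go, below -0.003 only while the lid is being shut again
- vial_1: Glass sample vial with a white cap, 28 mm across, 58 mm tall, standing left of the photometer; origin at its underside
- vial_3: Glass sample vial with a white cap, 28 mm across, 58 mm tall, standing right of the photometer; origin at its underside
- vial_4: Glass sample vial with a red cap, 28 mm across, 58 mm tall, standing right of the photometer; origin at its underside
- cap_white: Loose white bottle cap, 32 mm across, 14 mm high, lying left of the photometer; origin at its underside
- bottle_small: White plastic bottle with a red cap, 48 mm across, 124 mm tall, standing right of the photometer; origin at its underside

How it is judged:
By the outcome, as a careful person would: the job done as asked, in the order asked, and still so for the second after the job is handed in, with the robot touching nothing.
It also fails if it takes over 40 s, if anything falls off the work surface, if the arm or the gripper's body presses on something with over 40 N, if the wrist force passes 120 N, or if a joint passes its speed limit or range.

### The arm

A 7-joint arm with a two-finger parallel gripper is mounted at the origin on a cart in front of the work surface, level with it; the furniture and walls round the work are solid. World frame = base frame: x ahead of the robot, y to its left, z up, the work surface at z = 0. Lengths are in m, angles in rad, forces in N, time in s.
With the tool pointing down it reaches from about 0.4 to 0.875 m from the base axis. Payload 4.4 kg.
Tool frame: the origin (TCP) lies midway between the tips of the shut fingers; the grasp point (between the pads) lies 19 mm behind it (robot.pinch_z is the x of the grasp point in the tool frame, in m); x points along the fingers, y is the direction in which the jaws open and shut, and the axes are right-handed (so a half turn about x gives the same grasp; the last joint's range is limited). The gripper opens to 85 mm and grips with 20 to 120 N. Pads are 22 mm wide; open, the fingers measure 114 mm over their backs; the gripper's body (76 mm by 85 mm) begins 54 mm behind the grasp point. The pads swing forward as they close: fully open they stand 13 mm farther back than shut.
Start: joints at [-1.332, 0.628, 0.038, 1.517, -0.027, 0.996, -0.02], TCP at [0.195, 0.62, 0.195] pointing down, gripper open.
Joint ranges: [-3.06, 3.06], [-0.37, 2.12], [-1.25, 1.32], [0.18, 2.47], [-1.1, 4.24], [0.23, 1.98], [-2.94, 2.94]. Speed limits (rad/s): [2.57, 2.57, 3.14, 3.14, 3.14, 3.14, 3.14].

### API

Orientations are given as a 3x3 rotation matrix whose columns are the frame's x, y, z axes.
In Python, from station import robot gives the robot as it stands. The module is installed in compiled form; this text tells all that it offers. Calls block until the motion is done:
- robot.move_ptp(position, orientation): joint-space move of the TCP to a pose.
- robot.move_l(position, rot=None, max_speed=0.15): straight line of the TCP; rot=None keeps the orientation; max_speed is the mean speed in m/s.
- robot.movej(angles): joint-space move.
- robot.grip(opening): finger opening in m; the grip force is fixed at half the most; returns when the fingers have stopped.
- robot.wait(seconds).
- robot.ik(position, orientation): joint angles nearest the present ones, or None.
- robot.sense(): the state.
- robot.get_image(name): name is "scene" or "side" or "wrist"; returns (picture, depth): 480x640x3 uint8, red, green, blue; 480x640 float32, m along the optical axis (not along the pixel's ray), 0 where there is no reading.
- robot.camera_info(name): a dict with "fx", "fy", "cx", "cy" (pixels), "xyz" and "orientation" of the camera in the world; the wrist camera has in their place "mount" (4x4, takes a point from camera to tool coordinates, whose origin is the TCP and whose axes are the tool frame's). Camera axes: x right, y down, z forward; pixel columns grow to the right and rows downward; lengths in m; the calibration is good to about 2 mm. A picture is of the moment at which its call begins: read the wrist's pose just before it. camera_info takes no time and is no camera call.
A pose or a line that the arm cannot do raises robot.IKError and nothing moves.
- robot.sign_off(): hands the job in, once; it reports no verdict.
The state is a dict: "time": time; "joint_positions": joint angles; "qd": joint speeds; "tau": joint torques, N m; "ee_pos": TCP position; "eef_rot": TCP orientation; "contact_force": force on the tool from outside, world axes, zero at the start; "ft_torque": the same for the moment, N m; "gripper_width": finger opening in m.
Only numpy, scipy, OpenCV 4.12 (cv2) and the standard library are available. Lean on these libraries where they do the work, as an engineer would, in place of code of your own. Each camera call takes 0.05 s, during which the arm holds its last target.

## Working session

There is one attempt and no reset: what is moved stays moved. The work goes in short steps, each a Python script; the robot and the scene stay as the last script left them, time stands still between calls to the robot, and variables do not carry over. Pictures are saved under pics/ and viewed, and the job is handed in when it is done.

```bash
mkdir -p pics
python3 - <<'E'
from station import robot
import cv2,numpy as np
s=robot.sense();print(s['time'],s['ee_pos'],s['eef_rot'],s['contact_force'],s['gripper_width'])
for n in("scene","side","wrist"):
    im,d=robot.get_image(n);cv2.imwrite(f"pics/a_{n}.png",im[:,:,::-1]);np.save(f"pics/a_{n}.npy",d);print(n,robot.camera_info(n))
E
```

```text
0.0 [0.19484257 0.61937482 0.19401672] [[-5.65576842e-04  3.00162336e-01  9.53887966e-01]
 [-1.78680514e-03  9.53886293e-01 -3.00162868e-01]
 [-9.99998244e-01 -1.87417708e-03 -3.16439418e-06]] [0.25160263 0.13186429 0.24099857] 0.08519233392440193
scene {'fx': 528.5898830101343, 'fy': 528.5898830101343, 'cx': 319.0852768656608, 'cy': 230.18162828644023, 'xyz': array([0.09040521, 0.35918568, 0.49595364]), 'orientation': array([[-0.81392675, -0.29197306,  0.50226982],
       [-0.58089178,  0.39503825, -0.71169482],
       [ 0.00937992, -0.87103186, -0.49113695]])}
side {'fx': 436.491401611425, 'fy': 436.491401611425, 'cx': 315.59389662747424, 'cy': 239.26669901900112, 'xyz': array([0.1464363 , 0.27263113, 0.61814146]), 'orientation': array([[-0.83088528, -0.33836569,  0.44174463],
       [-0.55612595,  0.53178834, -0.63869014],
       [-0.01880381, -0.77634388, -0.63002904]])}
wrist {'fx': 385.5354719291712, 'fy': 385.5354719291712, 'cx': 319.47442793377735, 'cy': 244.31109164766727, 'mount': array([[-7.90400261e-04, -2.65580062e-01,  9.64088484e-01,
        -1.78652803e-01],
       [ 9.99999597e-01, -6.20798997e-04,  6.48828522e-04,
        -5.80629197e-04],
       [ 4.26189245e-04,  9.64088609e-01,  2.65580446e-01,
        -6.61709165e-02],
       [ 0.00000000e+00,  0.00000000e+00,  0.00000000e+00,
         1.00000000e+00]])}
```

View pics/a_scene.png

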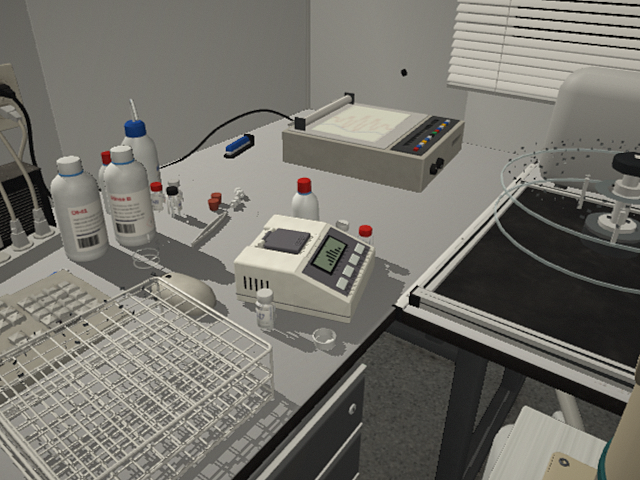

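View pics/a_side.png

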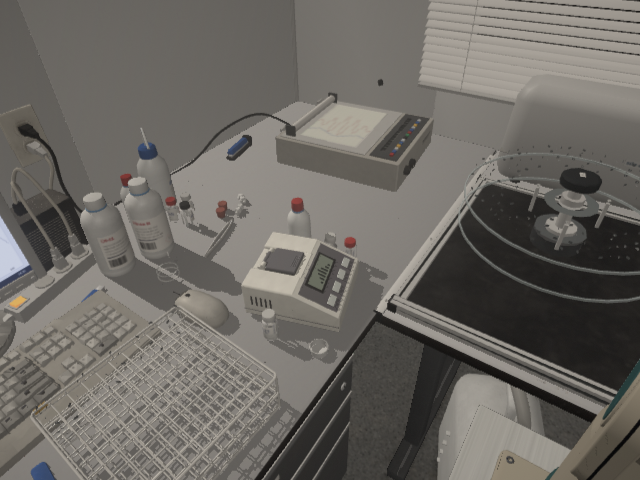

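View pics/a_wrist.png

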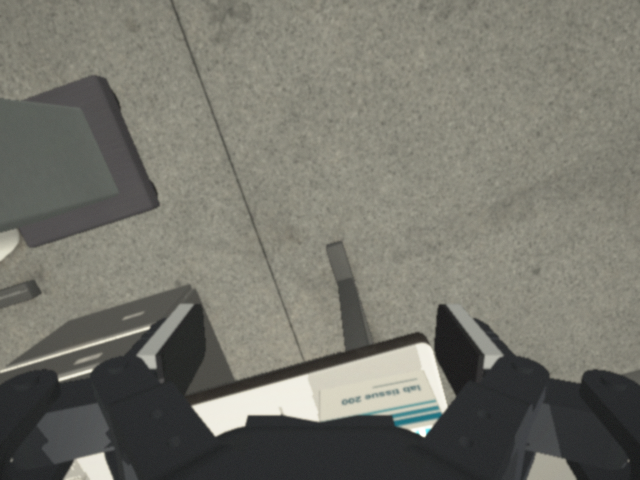

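```bash
cat > h.py <<'E'
from station import robot
import cv2,numpy as np
def cloud(n,d):
    c=robot.camera_info(n);v,u=np.mgrid[0:480,0:640]
    P=np.stack([(u-c['cx'])/c['fx']*d,(v-c['cy'])/c['fy']*d,d],-1)
    return P@c['orientation'].T+c['xyz']
E
python3 - <<'E'
from h import *
for n,px in(("scene",[(283,240),(268,245),(247,252),(290,226),(265,295),(320,333),(304,188),(366,232),(343,224),(335,310),(375,265)]),("side",[(283,260),(269,268),(250,282),(288,242),(269,325),(318,347),(297,208),(349,245),(330,240)])):
    d=np.load(f"pics/a_{n}.npy");P=cloud(n,d)
    for u,v in px: print(n,u,v,P[v,u].round(3))
    im=cv2.imread(f"pics/a_{n}.png");cv2.imwrite(f"pics/b_{n}.png",cv2.resize(im[170:370,220:400],None,fx=3,fy=3,interpolation=cv2.INTER_CUBIC))
    m=(abs(P[...,2]-.078)<.0035)&(d>0);q=np.zeros_like(m);q[200:330,230:380]=1;m&=q
    print(m.sum());X=P[m][:,:2].astype(np.float32);print(cv2.minAreaRect(X))
    m2=(abs(P[...,2]-.082)<.002)&q; print(m2.sum(),cv2.minAreaRect(P[m2][:,:2].astype(np.float32)))
E
```

```text
scene 283 240 [ 0.541 -0.183  0.082]
scene 268 245 [ 0.549 -0.157  0.082]
scene 247 252 [ 0.566 -0.129  0.078]
scene 290 226 [ 0.566 -0.232  0.077]
scene 265 295 [ 0.492 -0.082  0.058]
scene 320 333 [ 0.42  -0.112  0.006]
scene 304 188 [ 0.59  -0.302  0.112]
scene 366 232 [ 0.474 -0.322  0.055]
scene 343 224 [ 0.517 -0.317  0.058]
scene 335 310 [ 0.417 -0.145  0.027]
scene 375 265 [ 0.451 -0.319 -0.001]
3032
((0.5268769860267639, -0.15358209609985352), (0.1081867441534996, 0.35619285702705383), 17.526643753051758)
855 ((0.5308519005775452, -0.1521214097738266), (0.06746271252632141, 0.3564833998680115), 17.837554931640625)
side 283 260 [ 0.539 -0.188  0.082]
side 269 268 [ 0.548 -0.158  0.081]
side 250 282 [ 0.556 -0.114  0.078]
side 288 242 [ 0.566 -0.239  0.078]
side 269 325 [ 0.489 -0.078  0.042]
side 318 347 [ 0.412 -0.111  0.001]
side 297 208 [ 0.588 -0.303  0.113]
side 349 245 [ 0.475 -0.32   0.054]
side 330 240 [ 0.516 -0.313  0.054]
2641
((0.5447615385055542, -0.2199207991361618), (0.11371928453445435, 0.22167649865150452), 17.458208084106445)
759 ((0.5497292280197144, -0.2281976342201233), (0.08501239866018295, 0.2068638801574707), 15.949808120727539)
```

```bash
sleep 0
```

```text
(no output)
```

View pics/b_scene.png

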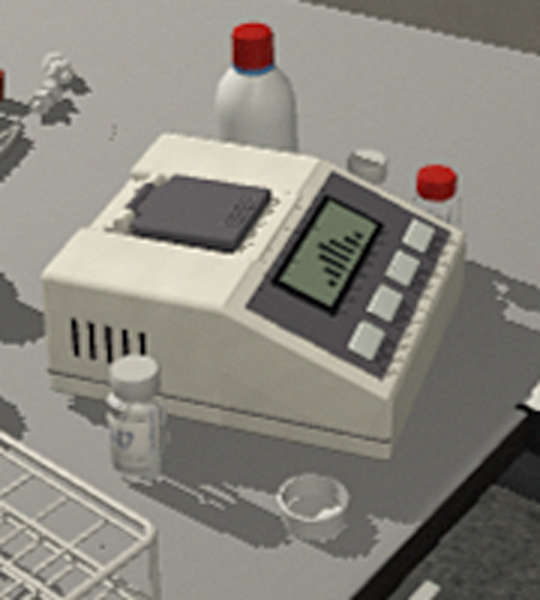

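```bash
python3 - <<'E'
from h import *
for n in("scene","side"):
    d=np.load(f"pics/a_{n}.npy");P=cloud(n,d);im=cv2.imread(f"pics/a_{n}.png")
    g=im.max(-1)
    m=(g<125)&(P[...,2]>.0785)&(P[...,2]<.088)
    q=np.zeros_like(m);q[220:300,235:330]=1;m&=q
    k,l,st,ce=cv2.connectedComponentsWithStats(m.astype(np.uint8));i=1+st[1:,4].argmax();L=l==i
    print(st[i]);X=P[L];print(np.median(X[:,2]));(c,s,a)=cv2.minAreaRect(X[:,:2].astype(np.float32));print(c,s,a)
    # body deck: pixels z .074-.081 bright, region
    B=(abs(P[...,2]-.078)<.003)&(g>130)
    q[:]=0;q[205:330,232:345]=1;B&=q
    k,l,st,ce=cv2.connectedComponentsWithStats(B.astype(np.uint8));i=1+st[1:,4].argmax();Bm=l==i
    print('deck',st[i],cv2.minAreaRect(P[Bm][:,:2].astype(np.float32)))
    o=im.copy();o[L]=(0,0,255);o[Bm]=(0,255,0);cv2.imwrite(f"pics/c_{n}.png",cv2.resize(o[190:350,220:400],None,fx=3,fy=3))
E
python3 -c "
import cv2,numpy as np
cv2.imwrite('pics/c.png',np.hstack([cv2.resize(cv2.imread('pics/c_%s.png'%n),(400,356)) for n in('scene','side')]))"
```

```text
[263 229  47  24 787]
0.0815015374031619
(0.5421696901321411, -0.18809981644153595) (0.06689400970935822, 0.059010155498981476) 18.32672119140625
deck [ 235  215   94   60 2213] ((0.5415781140327454, -0.18914750218391418), (0.10184459388256073, 0.16120758652687073), 17.324464797973633)
[263 248  41  26 732]
0.08201518931744661
(0.5413275361061096, -0.1893337517976761) (0.06819342821836472, 0.05820789560675621) 19.06637954711914
deck [ 241  232   80   66 2059] ((0.5413325428962708, -0.18990707397460938), (0.10225249826908112, 0.16178621351718903), 17.458208084106445)
```

View pics/c.png

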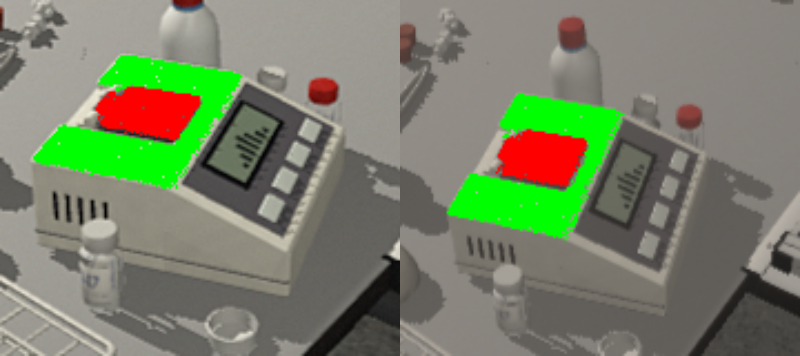

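```bash
cat >> h.py <<'E'
yaw=np.deg2rad(17.4)
PX=np.array([np.cos(yaw),np.sin(yaw),0]);PY=np.array([-np.sin(yaw),np.cos(yaw),0]);Z=np.array([0,0,1.])
DC=np.array([.5415,-.1893,0]); C=DC-.039*PX; H=C+.066*PX+.078*Z
t=np.deg2rad(15)
tx=np.sin(t)*PX-np.cos(t)*Z; ty=PY; tz=np.cross(tx,ty); R=np.stack([tx,ty,tz],1)
def st(tag=''):
    s=robot.sense();p=s['ee_pos'];r=p-H
    print(tag,'t%.2f'%s['time'],'rel hinge x%.4f y%.4f z%.4f'%(r@PX,r@PY,r[2]),'F px %.2f py %.2f z %.2f'%tuple(s['contact_force']@np.stack([PX,PY,Z],1)),'w%.3f'%s['gripper_width']);return s
E
python3 - <<'E'
from h import *
d=np.load("pics/a_scene.npy");P=cloud("scene",d).reshape(-1,3);P=P[d.ravel()>0]
r=np.hypot(P[:,0],P[:,1]);a=np.degrees(np.arctan2(P[:,1],P[:,0]))
for lo in range(-40,80,10):
    m=(a>lo)&(a<lo+10)&(r<.85)&(r>.3)
    if m.any():
        k=np.argmax(P[m][:,2]);print(lo,m.sum(),P[m][k].round(3))
print(C,H,R.round(3))
pc=H-.051*PX+.004*Z   # corner contact, 9mm behind the front edge
tcp=pc+.011*tz; print(tcp)
for p in(tcp+.02*Z,tcp+.12*Z,tcp-.003*Z,tcp-.05*PX+.06*Z): print(p.round(3),robot.ik(p,R))
E
```

```text
-40 6508 [ 0.49  -0.284  0.065]
-30 10165 [ 0.599 -0.314  0.124]
-20 16644 [ 0.837 -0.148  0.146]
-10 16512 [ 0.838 -0.135  0.168]
0 19508 [0.592 0.037 0.098]
10 20816 [0.572 0.158 0.098]
20 8086 [0.57  0.208 0.098]
[ 0.50428463 -0.20096259  0.        ] [ 0.56726449 -0.1812259   0.078     ] [[ 0.247 -0.299  0.922]
 [ 0.077  0.954  0.289]
 [-0.966  0.     0.259]]
[ 0.52873721 -0.19329962  0.08484701]
[ 0.529 -0.193  0.105] [ 0.76243063  0.60367957 -0.50498134  2.05262069  0.34342243  0.35439608
  1.92792445]
[ 0.529 -0.193  0.205] [ 0.20070239  0.41639579  0.30294034  1.96870169 -0.51738599  0.64601154
  2.73921708]
[ 0.529 -0.193  0.082] [ 0.81928632  0.66725248 -0.59841998  2.0671145   0.61534057  0.34196099
  1.67330919]
[ 0.481 -0.208  0.145] [ 0.41444207  0.45577512  0.10675002  2.11590437 -0.5646546   0.45106528
  2.87694548]
```

Run:
```python
from h import *
for deg in(0,6,10,15):
  for s in(1,-1):
    t=np.deg2rad(deg);tx=np.sin(t)*PX-np.cos(t)*Z;ty=s*PY;tz=np.cross(tx,ty);R=np.stack([tx,ty,tz],1)
    tcp=H-.051*PX+.004*Z+.011*tz*s
    for p in(tcp+.12*Z,tcp-.003*Z,tcp-.06*PX+.07*Z):
        q=robot.ik(p,R);print(deg,s,p.round(3),None if q is None else q.round(2))
```

```text
0 1 [ 0.529 -0.193  0.202] [ 0.16  0.5   0.21  1.76 -0.13  0.89  2.3 ]
0 1 [ 0.529 -0.193  0.079] [ 0.37  0.66 -0.11  1.87  0.11  0.62  2.07]
0 1 [ 0.472 -0.211  0.152] [ 0.27  0.5   0.14  1.94 -0.1   0.71  2.35]
0 -1 [ 0.529 -0.193  0.202] [-0.33  0.75  1.12  1.77 -0.75  1.12 -0.23]
0 -1 [ 0.529 -0.193  0.079] [-0.04  0.73  0.54  1.88 -0.56  0.69 -0.43]
0 -1 [ 0.472 -0.211  0.152] [-0.22  0.69  0.96  1.95 -0.72  0.9  -0.16]
6 1 [ 0.529 -0.193  0.203] [ 0.16  0.46  0.27  1.85 -0.27  0.79  2.46]
6 1 [ 0.529 -0.193  0.08 ] [ 0.58  0.65 -0.36  1.95  0.32  0.51  1.9 ]
6 1 [ 0.472 -0.211  0.153] [ 0.31  0.47  0.15  2.01 -0.24  0.6   2.52]
6 -1 [ 0.529 -0.193  0.203] [-0.34  0.73  1.17  1.86 -0.88  1.08 -0.08]
6 -1 [ 0.529 -0.193  0.08 ] [ 0.07  0.67  0.41  1.96 -0.63  0.56 -0.33]
6 -1 [ 0.472 -0.211  0.153] [-0.1   0.58  0.78  2.02 -0.73  0.75 -0.13]
10 1 [ 0.529 -0.193  0.204] [ 0.17  0.44  0.3   1.9  -0.37  0.72  2.57]
10 1 [ 0.529 -0.193  0.081] [ 0.69  0.65 -0.47  2.    0.43  0.43  1.81]
10 1 [ 0.472 -0.211  0.154] [ 0.38  0.45  0.1   2.06 -0.33  0.54  2.62]
10 -1 [ 0.529 -0.193  0.204] [-0.34  0.73  1.22  1.91 -0.98  1.08  0.04]
10 -1 [ 0.529 -0.193  0.081] [ 0.21  0.63  0.25  2.02 -0.62  0.45 -0.31]
10 -1 [ 0.472 -0.211  0.154] [ 0.01  0.52  0.65  2.07 -0.76  0.67 -0.08]
15 1 [ 0.529 -0.193  0.205] [ 0.2   0.42  0.3   1.97 -0.52  0.65  2.74]
15 1 [ 0.529 -0.193  0.082] [ 0.82  0.67 -0.6   2.07  0.62  0.34  1.67]
15 1 [ 0.471 -0.211  0.155] [ 0.37  0.43  0.18  2.12 -0.61  0.49  2.94]
15 -1 [ 0.529 -0.193  0.205] [-0.12  0.51  0.8   1.98 -0.83  0.8  -0.09]
15 -1 [ 0.529 -0.193  0.082] [ 0.52  0.6  -0.15  2.08 -0.32  0.28 -0.57]
15 -1 [ 0.471 -0.211  0.155] [-0.    0.53  0.75  2.13 -0.99  0.69  0.19]
```

```bash
sed -i 's/deg2rad(15)/deg2rad(6)/' h.py
cat >> h.py <<'E'
tcp=H-.051*PX+.004*Z+.011*tz
E
python3 - <<'E'
from h import *
s=robot.sense()
robot.move_l(s['ee_pos']+[0,0,.08],max_speed=.3);st('up')
robot.move_ptp(tcp+.07*Z,R);st('above')
robot.grip(0.0);st('shut')
im,d=robot.get_image("wrist");cv2.imwrite("pics/d_wrist.png",im[:,:,::-1])
im,d=robot.get_image("scene");cv2.imwrite("pics/d_scene.png",im[:,:,::-1])
print(robot.sense()['joint_positions'].round(2))
E
```

```text
up t0.57 rel hinge x-0.1155 y0.8760 z0.1977 F px -0.68 py 0.55 z -0.61 w0.086
above t3.67 rel hinge x-0.0394 y0.0006 z0.0752 F px 0.37 py 0.87 z 0.31 w0.085
shut t4.44 rel hinge x-0.0401 y-0.0000 z0.0751 F px 0.34 py 0.32 z -0.40 w0.000
[ 0.15  0.53  0.29  1.9  -0.35  0.67  2.53]
```

View pics/d_wrist.png

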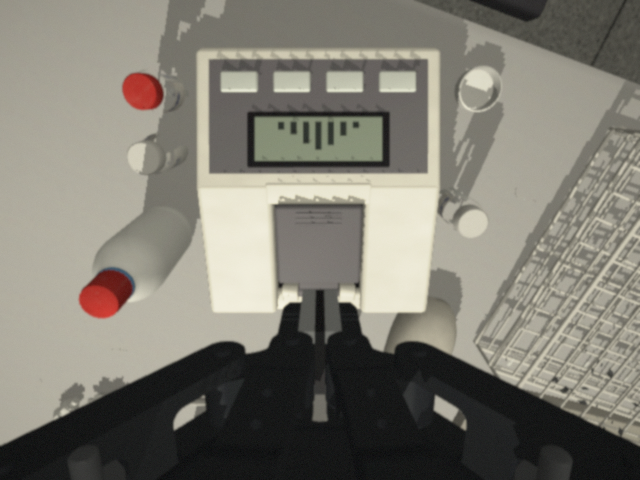

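View pics/d_scene.png

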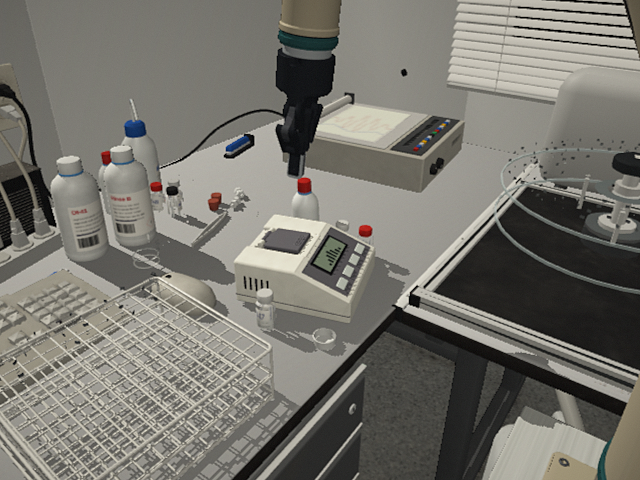

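Run:
```python
from h import *
s=robot.sense();c=robot.camera_info("wrist");M=c['mount'];T=np.eye(4);T[:3,:3]=s['eef_rot'];T[:3,3]=s['ee_pos'];W=T@M
for (u,v) in[(277,205),(363,205),(318,213),(318,223),(278,283),(361,286),(300,298),(340,298)]:
    r=W[:3,:3]@[(u-c['cx'])/c['fx'],(v-c['cy'])/c['fy'],1];o=W[:3,3];k=(.082-o[2])/r[2];p=o+k*r-H;print(u,v,'px %.4f py %.4f'%(p@PX,p@PY))
```

```text
277 205 px -0.0575 py -0.0285
363 205 px -0.0575 py 0.0272
318 213 px -0.0521 py -0.0019
318 223 px -0.0453 py -0.0020
278 283 px -0.0010 py -0.0301
361 286 px 0.0014 py 0.0282
300 298 px 0.0109 py -0.0149
340 298 px 0.0110 py 0.0136
```

Run:
```python
from h import *
p=tcp+.001*PX
robot.move_l(p+.006*Z,R,max_speed=.1)
s=st('near');f0=s['contact_force'][2]
zc=None
z=.006
for i in range(40):
    z-=.0005
    robot.move_l(p+z*Z,R,max_speed=.02)
    s=st('z%.4f'%z);f=s['contact_force'][2]-f0
    if zc is None and f>1.5: zc=z;print('contact')
    if zc is not None: break
    if z<-.004: break
```

```text
near t5.33 rel hinge x-0.0388 y-0.0004 z0.0115 F px 0.41 py 0.45 z -0.46 w0.000
z0.0055 t5.58 rel hinge x-0.0387 y-0.0002 z0.0112 F px -0.47 py 0.64 z -0.36 w0.000
z0.0050 t5.83 rel hinge x-0.0390 y-0.0000 z0.0103 F px -0.38 py -0.38 z -0.39 w0.000
z0.0045 t6.08 rel hinge x-0.0391 y0.0000 z0.0096 F px -0.41 py 0.32 z 0.59 w0.000
z0.0040 t6.33 rel hinge x-0.0391 y0.0000 z0.0091 F px -0.51 py -0.65 z 0.17 w0.000
z0.0035 t6.58 rel hinge x-0.0391 y-0.0000 z0.0086 F px 0.30 py -0.63 z -0.25 w-0.000
z0.0030 t6.83 rel hinge x-0.0390 y0.0000 z0.0081 F px 0.30 py -0.31 z 0.62 w0.000
z0.0025 t7.08 rel hinge x-0.0391 y-0.0000 z0.0076 F px -0.14 py -0.23 z 0.41 w0.000
z0.0020 t7.33 rel hinge x-0.0391 y0.0000 z0.0071 F px -0.14 py 0.63 z 0.19 w0.000
z0.0015 t7.58 rel hinge x-0.0391 y0.0000 z0.0066 F px -0.43 py -0.17 z 0.16 w-0.000
z0.0010 t7.83 rel hinge x-0.0391 y0.0000 z0.0061 F px 0.30 py 0.10 z -0.03 w0.000
z0.0005 t8.08 rel hinge x-0.0391 y0.0000 z0.0056 F px -0.32 py -0.55 z -0.40 w-0.000
z-0.0000 t8.33 rel hinge x-0.0391 y0.0000 z0.0051 F px -0.13 py -0.34 z -0.59 w-0.000
z-0.0005 t8.58 rel hinge x-0.0391 y0.0000 z0.0046 F px 0.44 py -0.25 z -1.24 w-0.000
z-0.0010 t8.83 rel hinge x-0.0391 y0.0000 z0.0041 F px -0.42 py 0.08 z -1.12 w0.000
z-0.0015 t9.08 rel hinge x-0.0391 y0.0000 z0.0036 F px -0.55 py 0.20 z -0.13 w-0.000
z-0.0020 t9.33 rel hinge x-0.0391 y0.0000 z0.0031 F px -0.27 py 0.86 z 0.33 w-0.000
z-0.0025 t9.58 rel hinge x-0.0391 y0.0000 z0.0026 F px 0.80 py 0.54 z 0.02 w-0.000
z-0.0030 t9.83 rel hinge x-0.0391 y0.0000 z0.0021 F px -0.18 py 0.86 z -0.15 w-0.000
z-0.0035 t10.08 rel hinge x-0.0391 y0.0000 z0.0016 F px -0.09 py -0.29 z -0.59 w-0.000
z-0.0040 t10.33 rel hinge x-0.0390 y0.0000 z0.0011 F px 0.28 py 0.29 z 0.54 w0.000
```

Run:
```python
from h import *
im,d=robot.get_image("scene");cv2.imwrite("pics/e.png",cv2.resize(im[150:330,210:400,::-1],None,fx=3.2,fy=3.2,interpolation=cv2.INTER_CUBIC)[:, :640]);np.save("pics/e.npy",d)
im,d=robot.get_image("wrist");cv2.imwrite("pics/e_w.png",im[:,:,::-1])
print(robot.sense()['tau'].round(2))
```

```text
[ -0.   -49.4    3.33 -12.38  -0.19  -0.25   0.  ]
```

View pics/e.png

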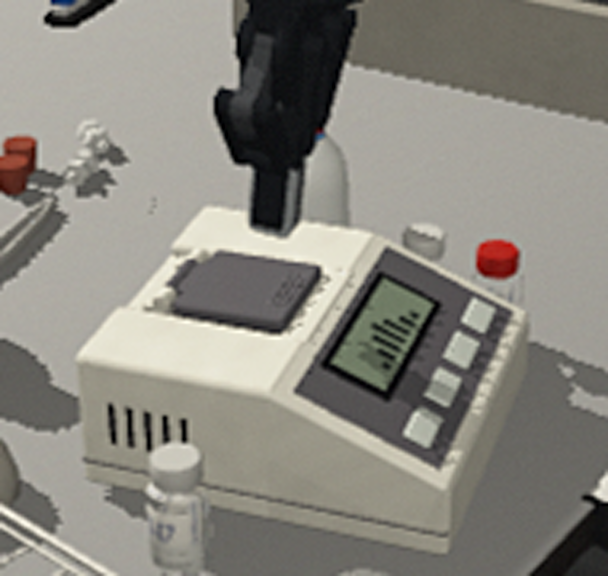

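View pics/e_w.png

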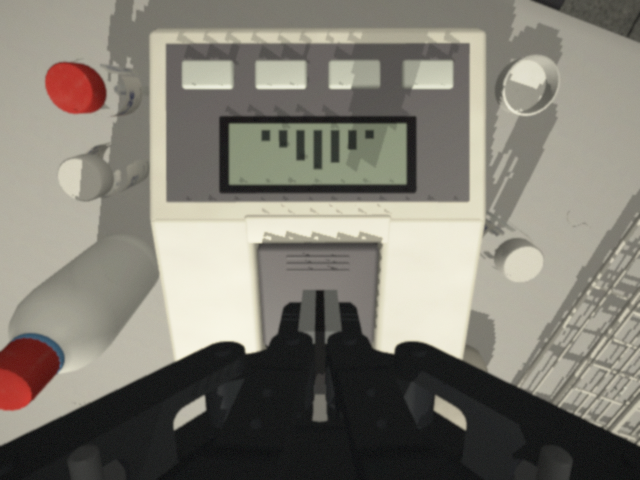

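Run:
```python
from h import *
d=np.load("pics/e.npy");P=cloud("scene",d)
im=cv2.imread("pics/e.png")
for v in range(204,232,2):
    print(v,[tuple((P[v,u]-0).round(3)) for u in(288,292,296,300)])
s=robot.sense();print(s['ee_pos'])
m=(P[...,0]>.4)&(P[...,0]<.62)&(P[...,2]>.086)&(P[...,1]>-.26)&(P[...,1]<-.1)
Q=P[m];Q=Q[np.argsort(Q[:,2])][:40];print(Q.round(3)[::4])
```

```text
204 [(np.float64(0.715), np.float64(-0.413), np.float64(-0.001)), (np.float64(0.52), np.float64(-0.18), np.float64(0.151)), (np.float64(0.504), np.float64(-0.17), np.float64(0.16)), (np.float64(0.513), np.float64(-0.191), np.float64(0.149))]
206 [(np.float64(0.712), np.float64(-0.408), np.float64(-0.002)), (np.float64(0.522), np.float64(-0.183), np.float64(0.146)), (np.float64(0.515), np.float64(-0.183), np.float64(0.148)), (np.float64(0.513), np.float64(-0.191), np.float64(0.145))]
208 [(np.float64(0.706), np.float64(-0.4), np.float64(-0.002)), (np.float64(0.522), np.float64(-0.183), np.float64(0.143)), (np.float64(0.515), np.float64(-0.183), np.float64(0.145)), (np.float64(0.514), np.float64(-0.192), np.float64(0.141))]
210 [(np.float64(0.533), np.float64(-0.187), np.float64(0.135)), (np.float64(0.521), np.float64(-0.182), np.float64(0.14)), (np.float64(0.515), np.float64(-0.183), np.float64(0.142)), (np.float64(0.513), np.float64(-0.19), np.float64(0.139))]
212 [(np.float64(0.531), np.float64(-0.185), np.float64(0.133)), (np.float64(0.521), np.float64(-0.181), np.float64(0.137)), 
[... 1900 characters left out ...]
p.float64(0.557), np.float64(-0.225), np.float64(0.079)), (np.float64(0.551), np.float64(-0.228), np.float64(0.079)), (np.float64(0.548), np.float64(-0.236), np.float64(0.077))]
230 [(np.float64(0.554), np.float64(-0.211), np.float64(0.082)), (np.float64(0.55), np.float64(-0.217), np.float64(0.081)), (np.float64(0.549), np.float64(-0.226), np.float64(0.077)), (np.float64(0.543), np.float64(-0.229), np.float64(0.078))]
[ 0.52998771 -0.19289932  0.07914745]
[[ 0.517 -0.191  0.114]
 [ 0.52  -0.19   0.115]
 [ 0.526 -0.189  0.116]
 [ 0.526 -0.187  0.116]
 [ 0.521 -0.19   0.117]
 [ 0.516 -0.192  0.117]
 [ 0.514 -0.196  0.118]
 [ 0.531 -0.186  0.119]
 [ 0.515 -0.19   0.12 ]
 [ 0.512 -0.191  0.121]]
```

Run:
```python
from h import *
p=tcp+.003*PX
for z in(-.020,-.03,-.04): print(z,robot.ik(p+z*Z,R).round(2))
z=-.004
for k in range(5):
    z-=.005
    robot.move_l(p+z*Z,R,max_speed=.04)
    s=st('z%.4f'%z)
    if s['contact_force'][2]>1.8: break
im,d=robot.get_image("scene");cv2.imwrite("pics/f.png",cv2.resize(im[150:330,210:400,::-1],None,fx=3.2,fy=3.2,interpolation=cv2.INTER_CUBIC)[:, :640])
P=cloud("scene",d)
m=(P[...,0]>.4)&(P[...,0]<.62)&(P[...,2]>.085)&(P[...,1]>-.26)&(P[...,1]<-.1)
Q=P[m];Q=Q[np.argsort(Q[:,2])][:40];print(np.c_[Q[:,2],(Q-H)@PX,(Q-H)@PY].round(3)[::4])
```

```text
-0.02 [ 0.21  0.67  0.2   1.96 -0.43  0.47  2.61]
-0.03 [ 0.22  0.69  0.19  1.97 -0.43  0.45  2.62]
-0.04 [ 0.22  0.7   0.18  1.97 -0.44  0.43  2.63]
z-0.0090 t10.72 rel hinge x-0.0371 y0.0002 z-0.0042 F px -0.07 py 0.63 z 0.09 w0.000
z-0.0140 t10.99 rel hinge x-0.0373 y0.0002 z-0.0092 F px 0.13 py 0.61 z 1.26 w0.000
z-0.0190 t11.27 rel hinge x-0.0373 y0.0002 z-0.0142 F px -0.25 py -0.63 z -0.39 w-0.000
z-0.0240 t11.54 rel hinge x-0.0373 y0.0002 z-0.0192 F px 0.88 py -0.43 z -0.14 w0.000
z-0.0290 t11.82 rel hinge x-0.0373 y0.0002 z-0.0242 F px 0.03 py 0.02 z 0.10 w-0.000
[[ 0.089 -0.045  0.006]
 [ 0.09  -0.039  0.007]
 [ 0.091 -0.053  0.004]
 [ 0.091 -0.032  0.005]
 [ 0.092 -0.038  0.007]
 [ 0.092 -0.042  0.007]
 [ 0.093 -0.036  0.007]
 [ 0.094 -0.053  0.006]
 [ 0.095 -0.052  0.006]
 [ 0.096 -0.054  0.007]]
```

View pics/f.png

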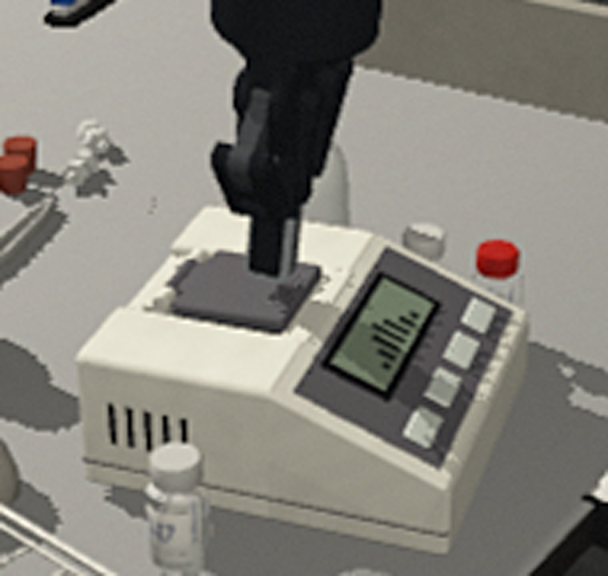

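Run:
```python
from h import *
p=tcp+.003*PX
z=-.029;zc=None
for i in range(30):
    z-=.0006
    robot.move_l(p+z*Z,R,max_speed=.02)
    s=robot.sense();f=s['contact_force'][2]
    f=np.mean([f]);
    if f>2: 
        st('z%.4f'%z)
        if zc is None: zc=z;break
st('end');print(z,zc)
```

```text
z-0.0362 t14.87 rel hinge x-0.0370 y-0.0001 z-0.0309 F px -0.45 py -0.06 z 2.11 w0.000
end t14.87 rel hinge x-0.0370 y-0.0001 z-0.0309 F px -0.45 py -0.06 z 2.11 w0.000
-0.03620000000000003 -0.03620000000000003
```

Run:
```python
from h import *
p=tcp+.003*PX
z=-.0362
for i in range(8):
    z-=.0005
    robot.move_l(p+z*Z,R,max_speed=.02)
    s=st('z%.4f'%z)
    if s['contact_force'][2]>8 or z<-.0394: break
```

```text
z-0.0367 t15.12 rel hinge x-0.0370 y-0.0001 z-0.0314 F px -0.38 py 0.37 z 3.33 w-0.000
z-0.0372 t15.37 rel hinge x-0.0371 y-0.0001 z-0.0320 F px -0.96 py 0.53 z 4.71 w-0.000
z-0.0377 t15.62 rel hinge x-0.0371 y-0.0000 z-0.0326 F px -0.74 py 0.32 z 2.70 w0.000
z-0.0382 t15.87 rel hinge x-0.0372 y-0.0000 z-0.0331 F px -0.77 py 0.04 z 3.38 w-0.000
z-0.0387 t16.12 rel hinge x-0.0372 y-0.0000 z-0.0336 F px -0.78 py -0.03 z 3.67 w-0.000
z-0.0392 t16.37 rel hinge x-0.0372 y-0.0001 z-0.0341 F px -1.42 py -0.60 z 3.77 w-0.000
z-0.0397 t16.62 rel hinge x-0.0372 y-0.0000 z-0.0346 F px -2.32 py -0.84 z 3.67 w-0.000
```

Run:
```python
from h import *
p0=tcp+.003*PX-.0397*Z
robot.move_l(p0-.06*PX+.07*Z,R,max_speed=.3);st('away')
im,d=robot.get_image("scene");cv2.imwrite("pics/g0.png",im[130:330,190:430,::-1])
robot.wait(1.2);st()
im2,d=robot.get_image("scene");np.save("pics/g.npy",d);cv2.imwrite("pics/g.png",cv2.resize(np.hstack([im[130:330,210:400,::-1],im2[130:330,210:400,::-1]]),None,fx=2.1,fy=2.1))
im,d=robot.get_image("wrist");cv2.imwrite("pics/g_w.png",im[:,:,::-1]);np.save("pics/gw.npy",d)
```

```text
away t17.07 rel hinge x-0.0966 y-0.0001 z0.0361 F px 0.17 py 0.46 z -0.09 w0.000
 t18.32 rel hinge x-0.0970 y0.0000 z0.0355 F px 0.57 py -0.57 z 0.20 w0.000
```

View pics/g.png

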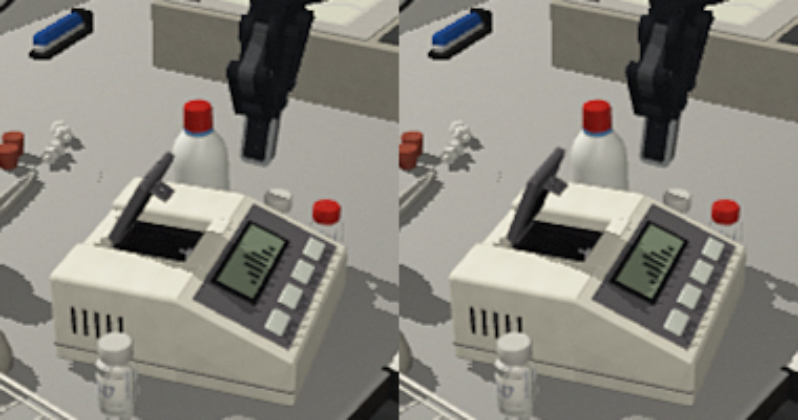

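View pics/g_w.png

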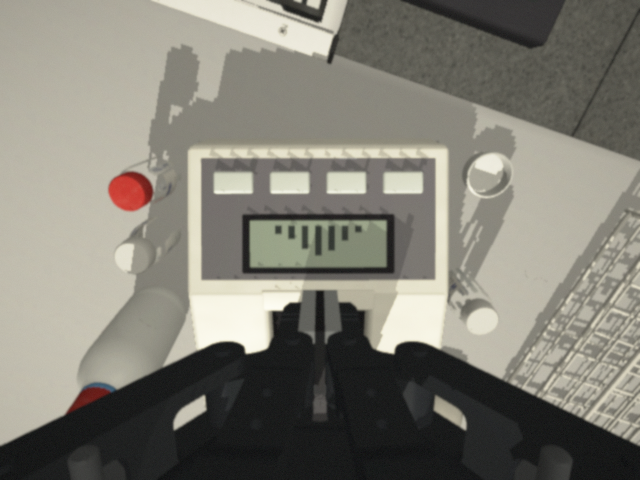

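Run:
```python
from h import *
def pos(x,z): return H+x*PX+z*Z
print(robot.ik(pos(0,.004),R))
robot.grip(.026);st('grip')
robot.move_l(pos(-.075,.004),R,max_speed=.15);st('low')
robot.move_l(pos(-.045,.004),R,max_speed=.1);st('near')
im2,d=robot.get_image("scene");cv2.imwrite("pics/i.png",cv2.resize(im2[130:330,210:400,::-1],None,fx=3,fy=3))
im2,d=robot.get_image("wrist");cv2.imwrite("pics/i_w.png",im2[:,:,::-1])
```

```text
[ 0.1476791   0.67207091  0.23758663  1.87356086 -0.40079908  0.56038093
  2.53882216]
grip t18.79 rel hinge x-0.0970 y0.0000 z0.0354 F px -1.16 py 0.40 z 0.23 w0.026
low t19.20 rel hinge x-0.0755 y0.0003 z0.0036 F px -0.68 py 0.44 z -0.24 w0.026
near t19.65 rel hinge x-0.0452 y0.0000 z0.0043 F px 0.41 py -0.52 z -0.36 w0.026
```

View pics/i.png

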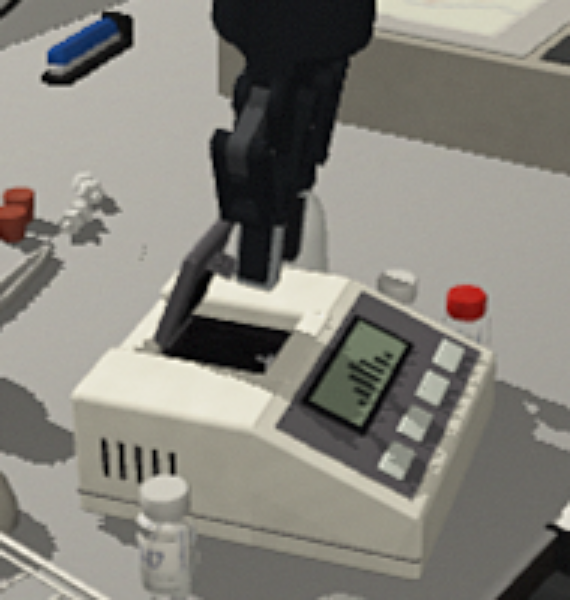

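View pics/i_w.png

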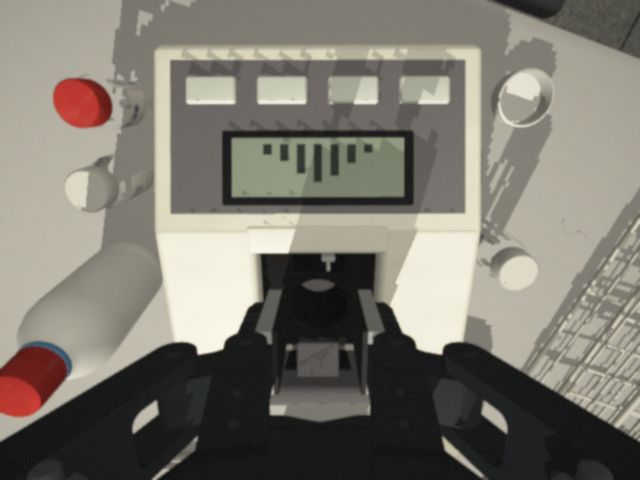

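Run:
```python
from h import *
def pos(x,z): return H+x*PX+z*Z
x=-.045;n=0
while x<.012:
    x+=.004 if x<-.0105 else .0015
    robot.move_l(pos(x,.004),R,max_speed=.03)
    s=st('x%.4f'%x); f=s['contact_force']@PX
    if f<-4.5: break
im2,d=robot.get_image("scene");np.save("pics/j.npy",d);cv2.imwrite("pics/j.png",cv2.resize(im2[130:330,210:400,::-1],None,fx=3,fy=3))
```

```text
x-0.0410 t20.03 rel hinge x-0.0410 y-0.0001 z0.0040 F px -1.13 py 0.04 z -0.69 w0.026
x-0.0370 t20.32 rel hinge x-0.0367 y0.0001 z0.0040 F px 0.41 py 0.06 z -0.66 w0.026
x-0.0330 t20.60 rel hinge x-0.0327 y0.0001 z0.0040 F px 0.50 py -0.42 z 0.51 w0.026
x-0.0290 t20.88 rel hinge x-0.0287 y0.0001 z0.0040 F px 0.76 py 0.44 z 0.69 w0.026
x-0.0250 t21.17 rel hinge x-0.0247 y0.0000 z0.0040 F px -1.10 py 0.04 z 0.28 w0.026
x-0.0210 t21.45 rel hinge x-0.0207 y0.0000 z0.0040 F px -0.17 py -0.01 z 0.19 w0.026
x-0.0170 t21.73 rel hinge x-0.0167 y0.0000 z0.0040 F px 0.49 py -0.27 z -0.34 w0.026
x-0.0130 t22.02 rel hinge x-0.0127 y0.0000 z0.0040 F px 0.41 py -0.19 z -0.04 w0.026
x-0.0090 t22.30 rel hinge x-0.0087 y0.0000 z0.0040 F px -0.05 py 1.21 z 0.24 w0.026
x-0.0075 t22.55 rel hinge x-0.0074 y0.0000 z0.0040 F px 0.23 py -0.07 z 0.06 w0.026
x-0.0060 t22.80 rel hinge x-0.0059 y0.0000 z0.0040 F px -0.74 py -0.51 z 0.09 w0.026
x-0.0045 t23.05 rel hinge x-0.0043 y0.0000 z0.0040 F px -1.43 py -0.32 z -0.88 w0.026
x-0.0030 t23.30 rel hinge x-0.0029 y-0.0000 z0.0040 F px 0.15 py 0.52 z -0.12 w0.026
x-0.0015 t23.55 rel hinge x-0.0014 y0.0000 z0.0040 F px -1.67 py -0.65 z -0.43 w0.026
x0.0000 t23.80 rel hinge x-0.0005 y0.0001 z0.0039 F px -2.12 py 0.56 z -0.52 w0.026
x0.0015 t24.05 rel hinge x-0.0004 y0.0000 z0.0038 F px -6.19 py -0.51 z 3.08 w0.026
```

View pics/j.png

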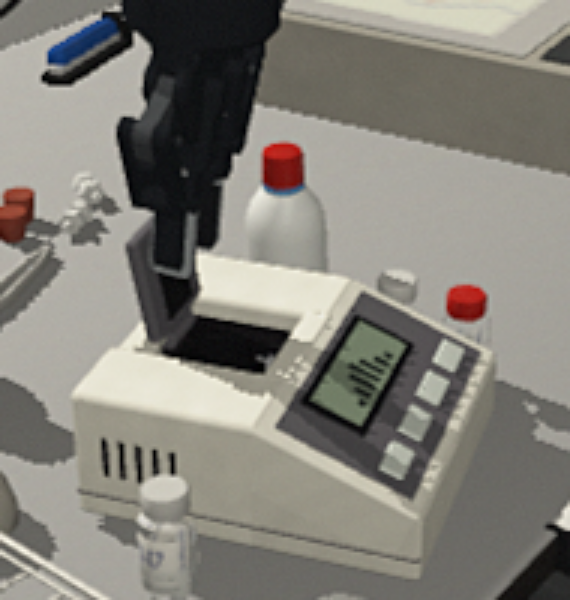

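Run:
```python
from h import *
def pos(x,z): return H+x*PX+z*Z
robot.move_l(pos(-.06,.006),R,max_speed=.1);st('back')
robot.move_l(pos(-.09,.06),R,max_speed=.2);st('clear')
robot.wait(.5)
im2,d=robot.get_image("scene");np.save("pics/k.npy",d);cv2.imwrite("pics/k.png",im2[:,:,::-1])
im3,d3=robot.get_image("side");cv2.imwrite("pics/k2.png",np.hstack([cv2.resize(i[v:v+160,u:u+160,::-1],(400,400),interpolation=cv2.INTER_CUBIC) for i,u,v in((im2,220,170),(im3,220,190))]))
im=im2.max(-1)
for n,dd,i in(("scene",d,im),("side",d3,im3.max(-1))):
    P=cloud(n,dd);r=P-H;X=r@PX;Y=r@PY;zz=r[...,2]
    m=(abs(Y)<.031)&(X>-.03)&(X<.04)&(zz>.008)&(zz<.075)&(i<140)
    print(n,m.sum());A=np.polyfit(zz[m],X[m],1);print('lean',A,'angle',np.pi/2+np.arctan(A[0]),zz[m].max())
```

```text
back t24.87 rel hinge x-0.0588 y-0.0001 z0.0062 F px -0.32 py 0.30 z -0.25 w0.026
clear t25.32 rel hinge x-0.0889 y-0.0001 z0.0604 F px 0.01 py -1.58 z 0.10 w0.026
scene 715
lean [ 0.17718362 -0.00282677] angle 1.7461599349890997 0.059707904752646604
side 532
lean [ 0.18684929 -0.00340358] angle 1.7555155926546053 0.060551300911898046
```

View pics/k2.png

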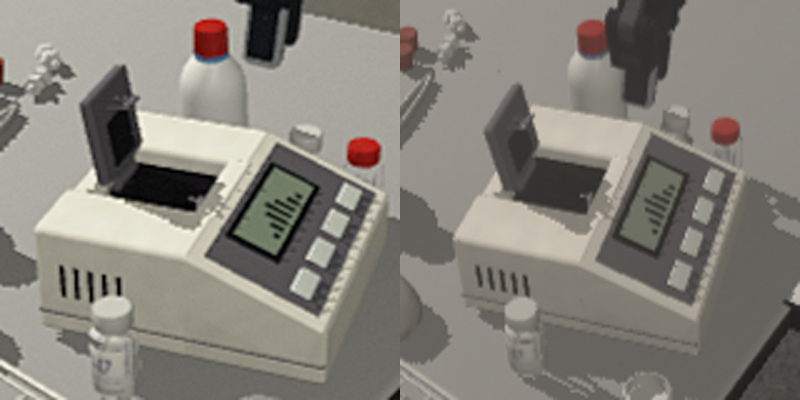

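Both cameras measure the lid at 1.75 rad, which is its stop angle. The arm is clear and the other objects stand where they were, so I'm handing in.

Run:
```python
from h import *
robot.sign_off();st('done')
```

```text
the job is handed in; nothing more can be done
the job is handed in; nothing more can be done
```

The photometer's sample port is open, and the lid stands against its stop. The job was handed in at about 26 s on the robot's clock, out of the 40 s allowed.

- **Press:** I pressed the lid's front edge down once with shut fingers, about 3.7–4 mm. The force peaked at about 4.7 N.
- **Pop-up:** I pulled the fingers away forward and up. The lid popped up by itself and was still up, untouched, over 1 s later in the camera picture.
- **Push back:** I opened the fingers to 26 mm so they passed either side of the latch tongue and pushed the lid back. I stopped when the fingers stalled and the force rose to about 6 N.
- **Final checks:** With the arm clear, the two fixed cameras measured the lid at 1.746 and 1.756 rad; the stop is at 1.75. In the pictures the bottle and vials beside the photometer stand where they were, and the loose cap shows no sign of having moved.

**Disagreement:** the fingertips really sat about 36 mm short of the reported TCP. The cameras showed it, and the contact height on the lid confirmed it. My first descent to the planned height therefore touched nothing, and I finished the approach by camera and force. I saw no unwanted contact.

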